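# Test a spindle sleeve on the gauge pin and sort it

## Task

Try the aluminium sleeve that stands on the gauge's black rubber mat on the steel gauge pin: lower it over the pin as far as it will go, pausing there for a moment. Then lift it off and stand it upright in the grey tray, in the large compartment if it slid fully home onto the gauge's base, or in the small compartment if it stopped on the pin's tip. Leave the other sleeve standing where it is, and let go at the end.

Things in the scene. Friction and masses are not known exactly. Their poses are not given: they have to be found in the camera images.
- wide_center (a point): loose upright aluminium sleeve, outside diameter 44 mm, 56 mm tall, about 0.1 to 0.3 kg, with a wide 26 mm bore right through: it passes over the pin. The point is its centre, half-way up; z is the bore's axis. It starts upright, either on the gauge's rubber mat (then it is the one to test) or on the counter between gauge and tray (then it stays there).
- narrow_center (a point): loose upright aluminium sleeve, outside diameter 44 mm, 56 mm tall, about 0.1 to 0.3 kg, with a narrow 9 mm bore right through: it stops on the pin's tip. The point is its centre, half-way up; z is the bore's axis. It starts upright, either on the gauge's rubber mat (then it is the one to test) or on the counter between gauge and tray (then it stays there).
- pin_tip (a point): centre of the top of the fixed upright steel gauge pin, 52 mm above the counter. Pin 16 mm thick (top 8 mm narrowing to a flat 11 mm tip), 40 mm tall on an 80 x 80 mm base 12 mm thick, on which a sleeve rests when fully home. z up; x points to the middle of the gauge's flush black rubber mat (90 x 90 mm), 140 mm from the pin; the sleeve to test stands within 20 mm of that middle.
- tray: low fixed grey tray, 295 (x) by 150 mm (y) outside, walls 15 mm high, 5 mm thick, floor 4 mm thick; origin at the centre of its underside, z up. A cross wall makes two compartments, both 140 mm wide: the large one (170 mm long) towards -x, middle at x = -57.5 mm, y = 0; the small one (110 mm long) towards +x, middle at x = +87.5 mm, y = 0.
Mind the look-alikes: they are no part of the job. Leave any red look-alike of the part that bears narrow_center alone. Leave any orange look-alike of the part that bears pin_tip alone.

How it is judged:
By the outcome, as a careful person would: the job done as asked, in the order asked, and still so for the second after the job is handed in, with the robot touching nothing.
It also fails if it takes over 54 s, if anything falls off the work surface, if the arm or the gripper's body presses on something with over 40 N, if the wrist force passes 120 N, or if a joint passes its speed limit or range.

## Robot

A 6-joint arm with a two-finger parallel gripper is mounted at the origin on the work surface. World frame = base frame: x ahead of the robot, y to its left, z up, the work surface at z = 0. Lengths are in m, angles in degrees, forces in N, time in s.
With the tool pointing down it reaches from about 0.4 to 0.825 m from the base axis. Payload 7 kg.
Tool frame: the origin (TCP) lies at the very end of the fingers, on their centre line; the grasp point (between the pads) lies 19 mm behind it; x points along the fingers, z is the direction in which the jaws open and shut, and the axes are right-handed (so a half turn about x gives the same grasp; the last joint's range is limited). The gripper opens to 88 mm and grips with 3 to 60 N. Pads are 19 mm wide; open, the fingers measure 130 mm over their backs; the gripper's body (78 mm by 193 mm) begins 47 mm behind the grasp point.
Start: joints at [88.184, 20.546, 0.682, 0, -70.136, -16.507], TCP at [0.212, 0.641, 0.227] pointing down, gripper open.
Joint ranges: [-176.03, 176.03], [-82.01, 121.73], [-58.28, 71.71], [-173.87, 95.51], [-174.79, -0.11], [-173.66, 173.66]. Speed limits (degrees/s): [136.94, 136.94, 172.46, 180, 180, 180].

## Interface

Orientations are given as [roll, pitch, yaw] about the fixed x, y, z axes, in that order (R = Rz(yaw) Ry(pitch) Rx(roll)).
In Python, from plant import * gives the robot as it stands.
- The arm moves only by the tool arm_command, never from a script. Its argument "commands" is one flat list of numbers, 5 for each row, row after row: the shift along the tool's x, y, z in mm, then the turn about the tool's x in degrees, then the opening in per cent of the stroke, from 0 (shut) to 100 (fully open). A call has 1 to 5 rows; each row shifts and turns the pose as measured when the row begins, along the tool's axes as they then stand; what a row does not reach is not made up. A row lasts 1/8 s, in which the tool goes at most 62.5 mm and 10.7 degrees, less where a joint would pass 70% of its speed; a pose out of reach is approached as far as the arm can. A call is refused whole if a number of a shift passes 62.5 or a number of a turn 10.7, either way. A call with a gripper value outside its range is refused whole. The fingers move at their own pace and stop on an object; the grip force is fixed at half the most. Time passes only in rows, so rows that do not move let the fingers close. It gives the time, the measured TCP pose, the force and the opening at its end, in the units of the state.
- get_obs(): the state, without advancing time (a new reading comes with each control period).
- snapshot(name): name is "scene" or "top" or "wrist"; returns a dict with "frame" (420x560x3 uint8, blue, green, red), "fov_y" (degrees; the focal length in pixels is half the picture's height over the tangent of half this angle, whatever the lens; pixels are square), "cx", "cy" (the principal point, pixels), "world_to_cam" (4x4, takes a point from world to camera coordinates). Camera axes: x right, y up, looking along -z (the intrinsics and any distortion apply to the point x, -y, -z); pixel columns grow to the right and rows downward; lengths in m; the calibration is good to about 2 mm. A picture is of the moment at which its call begins. There is no depth.
- close_job(): hands the job in, once; it reports no verdict.
The state is a dict: "clock": time; "joint_pos": joint angles; "qvel": joint speeds; "tau": joint torques, N m; "tool_pos": TCP position; "orientation": TCP orientation; "force": force on the tool from outside, world axes, zero at the start; "moment": the same for the moment, N m; "opening": finger opening in m.
Only numpy, scipy, OpenCV 4.12 (cv2) and the standard library are available. Lean on these libraries where they do the work, as an engineer would, in place of code of your own. Each camera call takes 0.05 s, during which the arm holds its last target. There are 200 camera calls.

## Working session

There is one attempt and no reset: what is moved stays moved. The work goes in short steps, Python scripts to look and compute and a tool call to move; the robot and the scene stay as the last step left them, time stands still between calls to the robot, and variables do not carry over. Pictures are saved under pics/ and viewed, about 8 in all and at most 12, crops included, and the job is handed in when it is done.

Besides the shell and the picture viewer there is one more tool, called as a command line: name --argument value ..., lists and objects as JSON in quotes. arm_command: Moves the arm, as the interface text tells. Its arguments: {"type":"object","properties":{"commands":{"type":"array"}},"required":["commands"]}

```bash
mkdir -p pics; ls; cat > h.py <<'E'
from plant import *
import numpy as np, cv2
def snap(n,f):
    s=snapshot(n); cv2.imwrite('pics/'+f+'.png',s['frame']); np.save('pics/'+f+'.npy',{k:s[k] for k in s if k!='frame'},allow_pickle=True); return s
def load(f): return np.load('pics/'+f+'.npy',allow_pickle=True).item()
def ray(s,u,v,z):
    f=210/np.tan(np.radians(s['fov_y'])/2); d=np.array([(u-s['cx'])/f,-(v-s['cy'])/f,-1])
    M=np.array(s['world_to_cam']); R=M[:3,:3]; c=-R.T@M[:3,3]; w=R.T@d
    return c+w*(z-c[2])/w[2]
def proj(s,p):
    f=210/np.tan(np.radians(s['fov_y'])/2); M=np.array(s['world_to_cam']); q=M[:3,:3]@np.array(p)+M[:3,3]
    return np.array([s['cx']+f*q[0]/-q[2], s['cy']-f*q[1]/-q[2]])
E
python3 - <<'E'
from h import *
a=snap('scene','s0');b=snap('top','t0')
print({k:a[k] for k in a if k!='frame'});print({k:b[k] for k in b if k!='frame'});print(get_obs())
E
```

```text
pics
{'fov_y': 51.8524796799137, 'cx': 279.01048441954583, 'cy': 209.35743986460633, 'world_to_cam': array([[ 0.39127001,  0.92026149, -0.0051548 , -0.14998419],
       [-0.57931193,  0.25065213,  0.77561021,  0.20823491],
       [ 0.71505626, -0.30048678,  0.63119113, -1.30302747],
       [ 0.        ,  0.        ,  0.        ,  1.        ]])}
{'fov_y': 48.339772359988686, 'cx': 281.05142568706805, 'cy': 206.14852518714164, 'world_to_cam': array([[ 0.03120576, -0.99950598,  0.00374122, -0.04686698],
       [ 0.97654335,  0.03128625,  0.21303583, -0.4359237 ],
       [-0.21304763, -0.00299448,  0.97703723, -0.94730758],
       [ 0.        ,  0.        ,  0.        ,  1.        ]])}
{'clock': 0.1, 'joint_pos': array([ 8.81843114e+01,  2.05867069e+01,  6.40470085e-01, -1.97502752e-02,
       -7.01361729e+01, -1.65058336e+01]), 'qvel': array([-0.02903085, -0.15029242,  0.07735993,  0.0959307 ,  0.14850687,
       -0.01061981]), 'tau': array([-1.31723857e-03, -5.84161162e+01,  2.93752581e+01,  7.01555282e+00,
        1.02000209e-02, -5.51321727e-05]), 'tool_pos': array([0.21207345, 0.64036316, 0.22572809]), 'orientation': array([   3.81017152,   89.91552384, -104.51807498]), 'force': array([-0.12440827,  0.10566777, -0.00566535]), 'moment': array([-0.00177637, -0.02640341, -0.0084819 ]), 'opening': 0.0878732591662291}
```

View pics/t0.png

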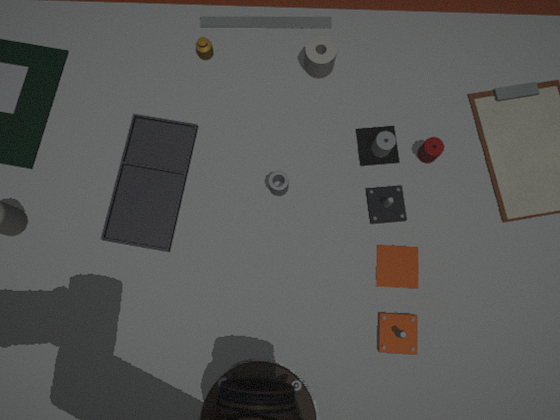

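View pics/s0.png

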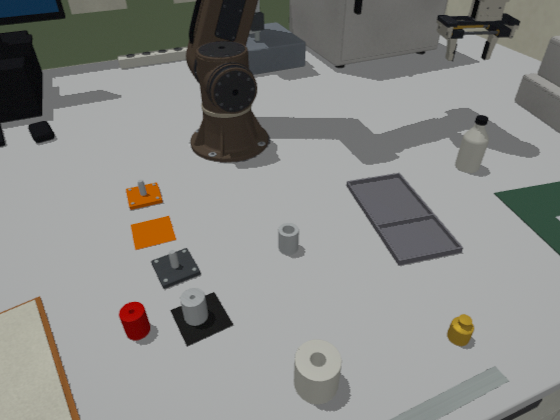

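Top view: the candidates for the sleeve are the aluminium one on the black mat (384,142), the aluminium one on the counter (278,182), and the red look-alike (431,150). The pin is the grey one on the dark base (388,203), and its orange look-alike is at (399,333). The tray's small compartment is at about (160,143). Next is one close crop to check the choice.

```bash
python3 - <<'E'
from h import *
t=cv2.imread('pics/t0.png');s=cv2.imread('pics/s0.png')
a=cv2.resize(t[115:235,345:455],None,fx=5,fy=5,interpolation=2)
c=cv2.resize(s[215:335,140:180+130],None,fx=2.5,fy=2.5,interpolation=2)[:300,:250]
b=cv2.resize(t[165:200,258:298],(250,219),interpolation=2)
o=np.zeros((600,800,3),np.uint8);o[:600,:550]=a;o[:300,550:]=c;o[300:519,550:]=b
cv2.imwrite('pics/c1.png',cv2.convertScaleAbs(o,alpha=1.5))
E
```

```text
(no output)
```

View pics/c1.png

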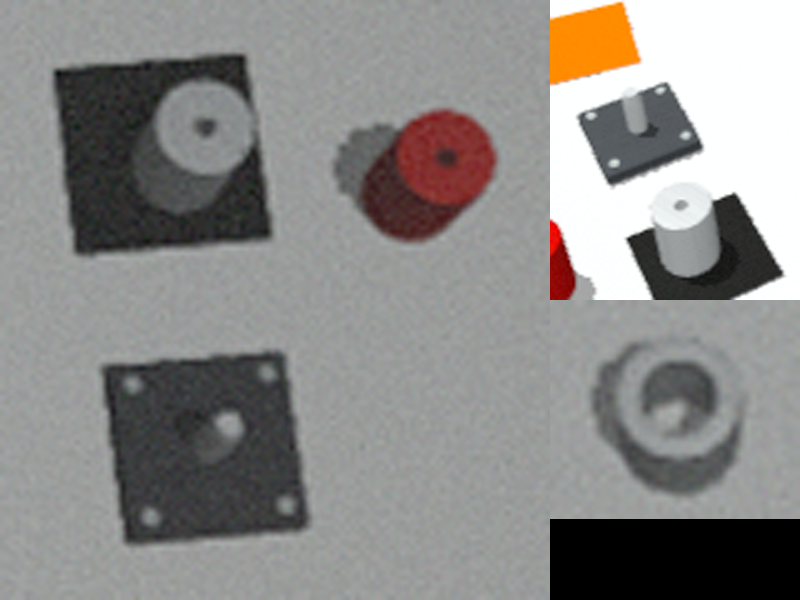

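The crop confirms it: the mat sleeve has the narrow bore (top centre at crop (206,127)), the counter sleeve has the wide bore, and the pin tip is at crop (230,424).

```bash
python3 - <<'E'
from h import *
t=load('t0');s=load('s0')
np.set_printoptions(precision=4,suppress=True)
C=lambda a,b:(345+a/5-.4,115+b/5-.4)
print('sleeve',ray(t,*C(206,127),.056),'scene',ray(s,140+(681-550)/2.5-.3,215+204/2.5-.3,.056))
print('pin',ray(t,*C(230,424),.052),'scene',ray(s,140+(633-550)/2.5-.3,215+94/2.5-.3,.052))
b=np.array([ray(t,*C(*p),.012) for p in [(103,367),(285,352),(308,525),(127,543)]]);m=np.array([ray(t,*C(*p),0) for p in [(53,70),(245,56),(271,240),(77,254)]])
print('base',b.mean(0),'mat',m.mean(0),np.linalg.norm(m.mean(0)-b.mean(0)))
print('wide',ray(t,258+(677-550)/6.25,165+98/6.25,.056), 'red',ray(t,*C(447,157),.056))
q=np.array([ray(t,*p,.015) for p in [(135,115),(197,125),(170,250),(102,239)]]);print('tray',q,q.mean(0));
for i in range(4):print(np.linalg.norm(q[i]-q[i-1]))
x=(q[0]+q[1]-q[2]-q[3]);x/=np.linalg.norm(x);print('small',q.mean(0)+x*.0875)
a=(q[0]+q[3]-q[1]-q[2])
R=np.radians(0)
E
```

```text
sleeve [ 0.5897 -0.2561  0.056 ] scene [ 0.5907 -0.2559  0.056 ]
pin [ 0.4582 -0.2651  0.052 ] scene [ 0.4628 -0.2631  0.052 ]
base [ 0.4575 -0.2636  0.012 ] mat [ 0.597  -0.2483  0.    ] 0.14085137203549977
wide [ 0.4906 -0.0255  0.056 ] red [ 0.5793 -0.3605  0.056 ]
tray [[0.647  0.3079 0.015 ]
 [0.6273 0.1645 0.015 ]
 [0.3401 0.2026 0.015 ]
 [0.3592 0.3511 0.015 ]] [0.4934 0.2565 0.015 ]
0.2909513766432655
0.14481733883972325
0.2897010498179968
0.1497782971510877
small [0.58   0.2443 0.015 ]
```

arm_command --commands '[0,46,36,0,100,0,46,36,0,100,0,46,36,0,100,0,46,36,0,100,0,46,36,0,100]'

```text
clock: 0.72
tool_pos: [0.3755, 0.3923, 0.2228]
orientation: [4.3, 89.6, -103.7]
force: [1.3, 0.7, 0.0]
opening: 0.0879
```

arm_command --commands '[0,46,36,0,100,0,46,36,0,100,0,46,36,0,100,0,46,36,0,100,0,29,50,0,100]'

```text
clock: 1.35
tool_pos: [0.5217, 0.1331, 0.2234]
orientation: [-1.5, 89.6, -109.4]
force: [0.7, 0.9, -0.1]
opening: 0.0875
```

arm_command --commands '[0,29,50,0,100,0,29,50,0,100,0,29,50,0,100,0,29,50,0,100,0,29,50,0,90]'

```text
clock: 1.98
tool_pos: [0.5828, -0.159, 0.2242]
orientation: [-12.7, 89.5, -120.6]
force: [2.0, 0.1, -0.2]
opening: 0.0822
```

arm_command --commands '[15,19,45,0,88,15,18,45,0,88,20,0,0,0,88,0,0,0,0,88]'

```text
clock: 2.48
tool_pos: [0.5889, -0.2642, 0.171]
orientation: [-32.5, 89.4, -140.7]
force: [-0.2, -0.2, 0.4]
opening: 0.077
```

```bash
python3 - <<'E'
from h import *
s=snap('wrist','w1');o=get_obs();print(o['tool_pos'],o['orientation'],o['force'])
print(proj(s,[.59,-.256,.056]),proj(s,[.46,-.264,.052]))
E
```

```text
[ 0.58968077 -0.26424037  0.17231044] [ -21.48751282   89.48408492 -129.69438452] [-1.05788738 -0.40018587  1.30076142]
[268.91332361 208.14852739] [318.69694578 325.02241466]
```

View pics/w1.png

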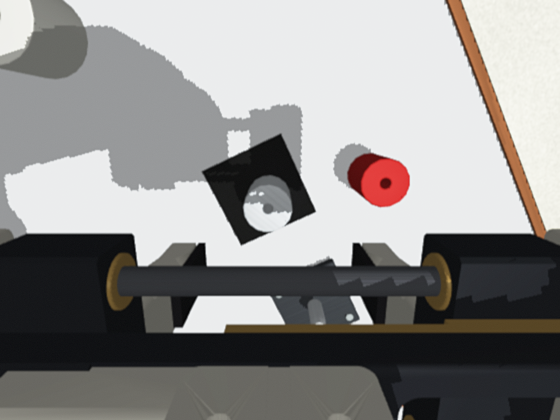

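The wrist view shows the sleeve bore at (268,208), where I predicted (269,208). The red look-alike is at (386,183). The estimate holds, so I'm going down.

arm_command --commands '[40,-2.5,-8,0,88,40,0,0,0,88,0,0,0,0,88]'

```text
clock: 2.9
tool_pos: [0.5924, -0.255, 0.0953]
orientation: [21.2, 89.5, -86.8]
force: [-0.0, -1.0, 1.0]
opening: 0.0768
```

arm_command --commands '[35,-2,1,0,88,30,0,0,0,88,11,0,0,0,88,0,0,0,0,88]'

```text
clock: 3.4
tool_pos: [0.5978, -0.2557, 0.0281]
orientation: [64.3, 89.0, -43.4]
force: [0.4, -0.3, 0.6]
opening: 0.077
```

```bash
python3 - <<'E'
from h import *
o=get_obs();print(o['tool_pos'],o['orientation'],o['force'])
E
```

```text
[ 0.59783064 -0.25567323  0.02809461] [ 64.26599688  88.95461217 -43.43569593] [ 0.36122059 -0.30192722  0.62711773]
```

arm_command --commands '[8,-7,2.5,0,88,0,0,0,0,88]'

```text
clock: 3.65
tool_pos: [0.5917, -0.2562, 0.0225]
orientation: [69.7, 88.8, -38.0]
force: [0.7, 1.2, 0.8]
opening: 0.0773
```

arm_command --commands '[2,-1,0,0,0,0,0,0,0,0,0,0,0,0,0,0,0,0,0,0,0,0,0,0,0]'

```text
clock: 4.28
tool_pos: [0.5915, -0.2562, 0.0217]
orientation: [71.8, 88.7, -35.9]
force: [0.4, 0.2, 1.3]
opening: 0.0433
```

arm_command --commands '[0,0,0,0,0,0,0,0,0,0,0,0,0,0,0]'

```text
clock: 4.65
tool_pos: [0.5915, -0.2562, 0.0217]
orientation: [71.7, 88.7, -35.9]
force: [-0.0, 1.0, 1.0]
opening: 0.0428
```

arm_command --commands '[-20,0,0,0,0,-35,0,0,0,0,-35,0,0,0,0,0,0,0,0,0]'

```text
clock: 5.15
tool_pos: [0.588, -0.2545, 0.1117]
orientation: [66.1, 88.9, -41.6]
force: [0.3, 0.3, -1.8]
opening: 0.0433
```

arm_command --commands '[0,-40,16,0,0,0,-40,16,0,0,0,-35,14,0,0,0,0,0,0,0]'

```text
clock: 5.65
tool_pos: [0.4579, -0.2621, 0.1051]
orientation: [56.0, 89.3, -51.8]
force: [0.9, 0.0, -1.7]
opening: 0.0433
```

```bash
python3 - <<'E'
from h import *
o=get_obs();print(o['tool_pos'],o['orientation'],o['force'])
a=snap('scene','s2');b=snap('top','t2');w=snap('wrist','w2')
r=lambda i:cv2.resize(i,None,fx=4,fy=4,interpolation=2)
A=r(a['frame'][200:350,125:225]);B=r(b['frame'][110:260,340:440])
cv2.imwrite('pics/c2.png',np.hstack([A,B]))
for p in ([.46,-.264,.052],[.46,-.264,.012]):print((proj(a,p)-[125,200])*4+1.5,(proj(b,p)-[340,110])*4+1.5+[400,0])
E
```

```text
[ 0.45785465 -0.26211986  0.1051412 ] [ 56.0081312   89.2987444  -51.76174206] [ 0.86164847  0.02339469 -1.6916494 ]
[190.11955039 207.49753678] [601.84671871 355.76030038]
[202.68458945 263.12323696] [585.07170631 372.35138966]
```

View pics/c2.png

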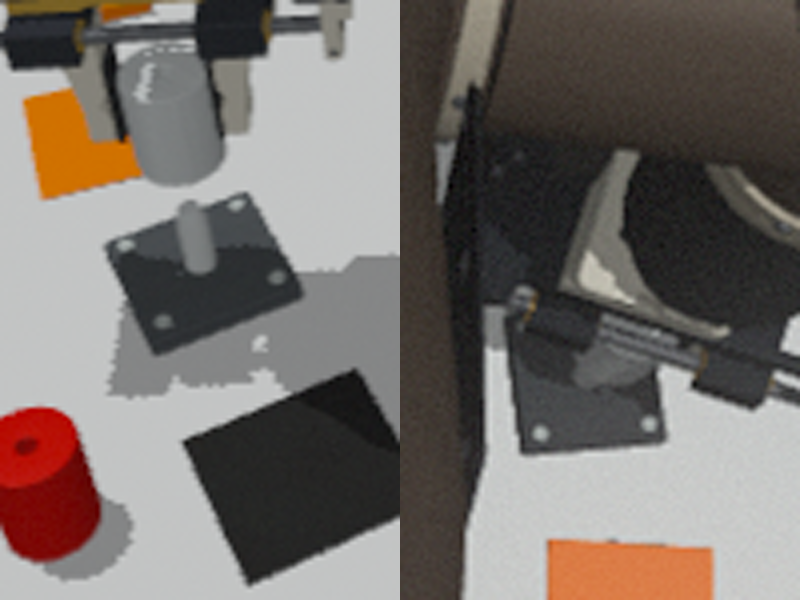

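Pin tip at crop (190,207), where I predicted (190,207). The sleeve's bottom is centred near (181,159) and should be at (180,164), so it is about 3 mm too far from the camera, which agrees with the TCP reading. I'm correcting that while lowering.

arm_command --commands '[10,3,1,0,0,10,0,0,0,0,0,0,0,0,0]'

```text
clock: 6.18
tool_pos: [0.466, -0.2644, 0.083]
orientation: [57.2, 89.2, -50.5]
force: [0.3, -0.8, -2.1]
opening: 0.043
```

arm_command --commands '[0,-6,1.5,0,0,0,0,0,0,0]'

```text
clock: 6.42
tool_pos: [0.4594, -0.2639, 0.0825]
orientation: [53.7, 89.3, -53.9]
force: [0.1, 0.7, -1.6]
opening: 0.0432
```

```bash
python3 - <<'E'
from h import *
o=get_obs();print(o['tool_pos'],o['orientation'],o['force'])
a=snap('scene','s3')
cv2.imwrite('pics/c3.png',cv2.resize(a['frame'][210:290,130:230],None,fx=6,fy=6,interpolation=2))
for p in ([.46,-.264,.052],[.46,-.264,.012]):print((proj(a,p)-[130,210])*6+2.5)
E
```

```text
[ 0.45936122 -0.26387442  0.08251864] [ 53.69145381  89.26882391 -53.94032618] [ 0.13702618  0.67005941 -1.63651311]
[255.42932558 251.49630517]
[274.27688418 334.93485545]
```

View pics/c3.png

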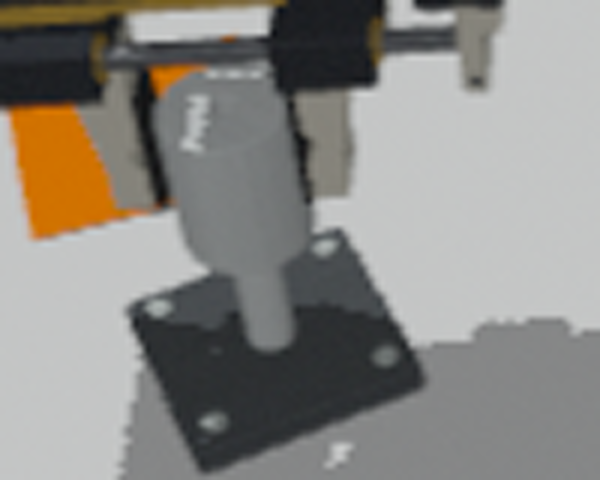

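Centred to within about 2 mm: the sleeve's bottom centre is near (250,237), and it should be at (253,233). Lowering onto the tip.

arm_command --commands '[8,-1.5,0.5,0,0,0,0,0,0,0]'

```text
clock: 6.72
tool_pos: [0.4584, -0.2641, 0.0746]
orientation: [58.3, 89.2, -49.3]
force: [-0.6, -0.9, -2.4]
opening: 0.0432
```

arm_command --commands '[3,-0.5,0,0,0,0,0,0,0,0]'

```text
clock: 6.98
tool_pos: [0.4593, -0.2645, 0.0737]
orientation: [61.5, 89.0, -46.0]
force: [0.0, 0.5, -1.6]
opening: 0.043
```

arm_command --commands '[3,0,0,0,0,0,0,0,0,0]'

```text
clock: 7.22
tool_pos: [0.4608, -0.265, 0.0736]
orientation: [64.6, 88.8, -42.8]
force: [-0.3, -0.6, -2.1]
opening: 0.0432
```

arm_command --commands '[3,0,0,0,0,0,0,0,0,0]'

```text
clock: 7.48
tool_pos: [0.4625, -0.2655, 0.0731]
orientation: [67.5, 88.6, -39.9]
force: [-0.8, -0.1, -0.9]
opening: 0.043
```

arm_command --commands '[5,-4,0,0,0,0,0,0,0,0]'

```text
clock: 7.72
tool_pos: [0.4643, -0.266, 0.0726]
orientation: [73.5, 88.0, -33.7]
force: [-0.1, 0.1, -2.5]
opening: 0.0429
```

arm_command --commands '[6,0,0,0,0,0,0,0,0,0]'

```text
clock: 7.98
tool_pos: [0.4691, -0.2672, 0.0702]
orientation: [76.5, 87.4, -30.6]
force: [-0.3, 0.1, -1.6]
opening: 0.0426
```

```bash
python3 - <<'E'
from h import *
o=get_obs();print(o)
a=snap('scene','s4')
cv2.imwrite('pics/c4.png',cv2.resize(a['frame'][190:290,130:230],None,fx=6,fy=6,interpolation=2))
for p in ([.46,-.264,.052],[.46,-.264,.012]):print((proj(a,p)-[130,190])*6+2.5)
E
```

```text
{'clock': 7.975, 'joint_pos': array([ -8.13351703,  15.57309477, -30.50325031,   1.47293356,
       -41.57164564,  79.96110193]), 'qvel': array([ 0.07688113, -0.52384639,  0.71027381,  0.22939285,  0.48353871,
       -0.04395417]), 'tau': array([ 2.41553541e-01, -4.51581252e+01,  2.34270537e+01,  5.60055926e+00,
        5.66337369e-01, -9.48903820e-03]), 'tool_pos': array([ 0.46914291, -0.26724742,  0.07015478]), 'orientation': array([ 76.46615336,  87.44444668, -30.62435715]), 'force': array([-0.26154185,  0.07827326, -1.57373012]), 'moment': array([ 0.10845938,  0.29037538, -0.02904206]), 'opening': 0.04260924293915165}
[255.42932558 371.49630517]
[274.27688418 454.93485545]
```

View pics/c4.png

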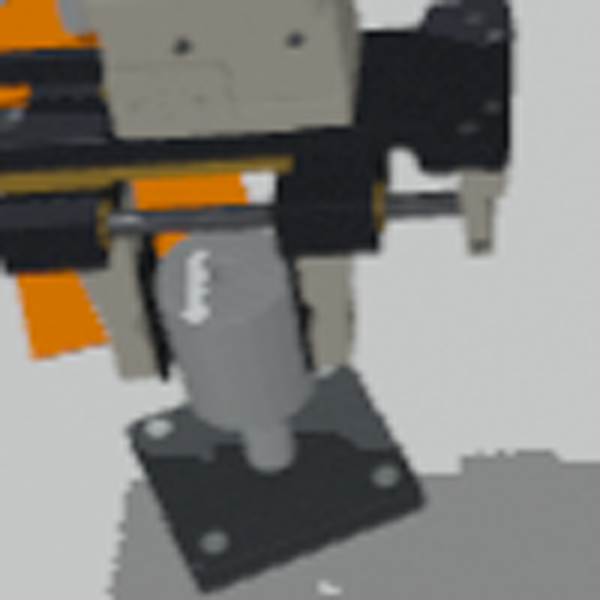

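Holding z at about 0.0737 (sleeve bottom at 52 mm) was the stop on the tip. Each zero row drops the push, so no force shows at the end of a call. My further pushing only made the tool tilt and creep. I'll lift, re-centre, and repeat a clean touch with a pause.

arm_command --commands '[-12,0,0,0,0,-8,0,0,0,0,0,0,0,0,0]'

```text
clock: 8.4
tool_pos: [0.4674, -0.2665, 0.0899]
orientation: [76.0, 87.6, -31.1]
force: [0.1, -0.2, -3.4]
opening: 0.0428
```

arm_command --commands '[0,-9,0,0,0,0,0,0,0,0]'

```text
clock: 8.65
tool_pos: [0.4575, -0.2635, 0.089]
orientation: [75.9, 87.6, -31.3]
force: [-0.3, -0.1, -2.7]
opening: 0.0425
```

arm_command --commands '[8,-2,0.5,0,0,0,0,0,0,0]'

```text
clock: 8.9
tool_pos: [0.4552, -0.2634, 0.08]
orientation: [75.7, 87.7, -31.4]
force: [0.1, 0.6, -1.5]
opening: 0.0432
```

arm_command --commands '[4,4,0,0,0,0,0,0,0,0]'

```text
clock: 9.15
tool_pos: [0.4597, -0.2649, 0.0756]
orientation: [75.4, 87.7, -31.8]
force: [0.7, -0.1, -2.5]
opening: 0.0426
```

arm_command --commands '[2,0,0,0,0]'

```text
clock: 9.28
tool_pos: [0.46, -0.265, 0.0736]
orientation: [75.4, 87.7, -31.7]
force: [0.2, 0.2, -2.0]
opening: 0.0425
```

Centred, with the sleeve's bottom at about 52 mm. Now press gently and watch the force at the end of a pushing row.

arm_command --commands '[2,-0.5,0,0,0]'

```text
clock: 9.4
tool_pos: [0.4597, -0.2649, 0.0716]
orientation: [75.4, 87.7, -31.7]
force: [-1.6, 1.7, 9.5]
opening: 0.043
```

arm_command --commands '[2,-0.5,0,0,0]'

```text
clock: 9.52
tool_pos: [0.46, -0.2651, 0.0712]
orientation: [75.2, 87.6, -31.9]
force: [-6.1, 7.3, 29.2]
opening: 0.0427
```

It stopped on the tip: upward force 29 N and z held at 0.071. Pausing for about 1 s.

arm_command --commands '[0,0,0,0,0,0,0,0,0,0,0,0,0,0,0,0,0,0,0,0,0,0,0,0,0]'

```text
clock: 10.15
tool_pos: [0.4603, -0.2652, 0.0717]
orientation: [75.6, 87.5, -31.5]
force: [-0.7, 0.8, 1.0]
opening: 0.0424
```

arm_command --commands '[0.3,0,0,0,0,0,0,0,0,0,0,0,0,0,0,0,0,0,0,0,0,0,0,0,0]'

```text
clock: 10.78
tool_pos: [0.4604, -0.2652, 0.0716]
orientation: [75.6, 87.5, -31.5]
force: [-0.6, 0.7, 1.8]
opening: 0.0428
```

arm_command --commands '[-20,0,0,0,0,-35,0,0,0,0,-30,0,-20,0,0,0,-3,-45,0,0,0,-3,-50,0,0]'

```text
clock: 11.4
tool_pos: [0.4842, -0.1509, 0.1556]
orientation: [75.3, 87.7, -32.1]
force: [1.6, 0.2, -2.2]
opening: 0.0428
```

arm_command --commands '[0,-4,-50,0,0,0,-4,-50,0,0,0,-4,-50,0,0,0,-4,-50,0,0,0,-4,-50,0,0]'

```text
clock: 12.02
tool_pos: [0.5403, 0.1016, 0.1514]
orientation: [76.0, 87.7, -31.5]
force: [0.9, -1.4, -2.0]
opening: 0.0428
```

arm_command --commands '[0,-4,-50,0,0,0,-4,-40,0,0,0,0,0,0,0]'

```text
clock: 12.4
tool_pos: [0.5599, 0.1961, 0.1484]
orientation: [74.4, 87.8, -32.9]
force: [-0.2, -1.2, -2.8]
opening: 0.0427
```

arm_command --commands '[0,5,-52,0,0,40,0,0,0,0,40,0,0,0,0,0,0,0,0,0]'

```text
clock: 12.9
tool_pos: [0.5823, 0.2423, 0.0652]
orientation: [71.6, 87.8, -35.7]
force: [-0.5, 0.2, -2.2]
opening: 0.0428
```

```bash
python3 - <<'E'
from h import *
o=get_obs();print(o['tool_pos'],o['orientation'],o['force'])
a=snap('scene','s5')
cv2.imwrite('pics/c5.png',cv2.resize(a['frame'][130:280,330:480],None,fx=4,fy=4,interpolation=2))
for p in ([.58,.244,.004],[.58,.244,.06]):print((proj(a,p)-[330,130])*4+1.5)
E
```

```text
[0.5823083  0.24226888 0.06519042] [ 71.6314635   87.83537528 -35.7138577 ] [-0.49760822  0.15437651 -2.18061725]
[340.68128277 433.33957774]
[360.92437254 356.47204386]
```

View pics/c5.png

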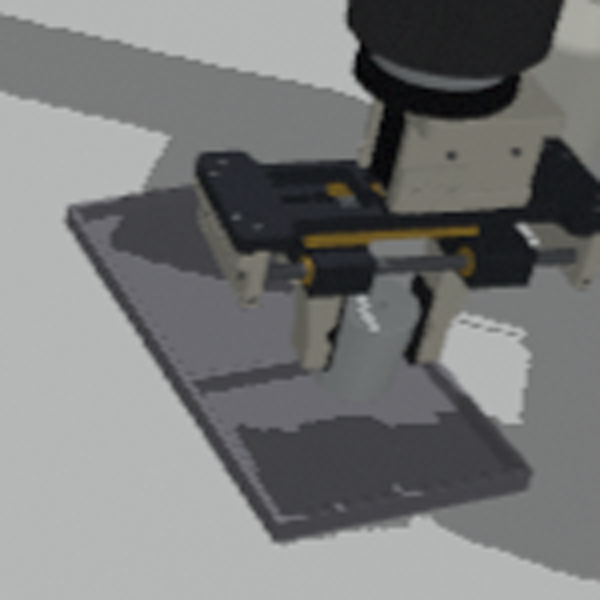

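The view shows the sleeve above the small compartment, whose floor centre is near (350,435), where I predicted (341,433). Lowering.

arm_command --commands '[28,-1,0,0,0,5,-1,0,0,0]'

```text
clock: 13.2
tool_pos: [0.585, 0.2437, 0.0382]
orientation: [83.0, 87.6, -24.4]
force: [-0.1, -0.3, -2.0]
opening: 0.0429
```

arm_command --commands '[3,-0.5,0,0,0]'

```text
clock: 13.32
tool_pos: [0.5858, 0.2443, 0.0372]
orientation: [85.9, 87.5, -21.4]
force: [-0.5, -0.2, -2.8]
opening: 0.0424
```

arm_command --commands '[2,-0.5,0,0,0]'

```text
clock: 13.45
tool_pos: [0.586, 0.2448, 0.0365]
orientation: [87.9, 87.4, -19.4]
force: [0.1, -0.6, -0.6]
opening: 0.0426
```

arm_command --commands '[6,-2,0,0,0]'

```text
clock: 13.58
tool_pos: [0.5851, 0.2459, 0.0316]
orientation: [90.5, 87.4, -16.8]
force: [-0.4, -0.0, -1.9]
opening: 0.0426
```

arm_command --commands '[4,-1,0,0,0]'

```text
clock: 13.7
tool_pos: [0.5842, 0.2462, 0.0277]
orientation: [90.9, 87.3, -16.4]
force: [-0.2, 0.4, -1.6]
opening: 0.0428
```

arm_command --commands '[3,-1,0,0,0]'

```text
clock: 13.82
tool_pos: [0.5835, 0.2466, 0.0248]
orientation: [90.9, 87.3, -16.3]
force: [-4.4, -3.4, 19.1]
opening: 0.043
```

Floor contact at 19 N. Relax, then open slowly.

arm_command --commands '[0,0,0,0,0,0,0,0,0,0,0,0,0,0,60,0,0,0,0,70,0,0,0,0,90]'

```text
clock: 14.45
tool_pos: [0.584, 0.2469, 0.0252]
orientation: [91.7, 87.3, -15.6]
force: [0.3, -0.1, -0.1]
opening: 0.0663
```

arm_command --commands '[0,0,0,0,90,0,0,0,0,90,0,0,0,0,90]'

```text
clock: 14.82
tool_pos: [0.5841, 0.247, 0.0252]
orientation: [91.8, 87.3, -15.4]
force: [0.2, 0.1, -0.4]
opening: 0.0789
```

arm_command --commands '[-20,0,0,0,90,-35,0,0,0,90,-45,0,0,0,90,-45,0,0,0,90,-20,-50,0,0,90]'

```text
clock: 15.45
tool_pos: [0.5288, 0.2629, 0.1896]
orientation: [86.0, 87.4, -21.4]
force: [-0.6, 0.9, -0.4]
opening: 0.0786
```

arm_command --commands '[0,-50,0,0,90,0,0,50,0,90,0,0,50,0,90,0,0,0,0,90,0,0,0,0,90]'

```text
clock: 16.08
tool_pos: [0.4473, 0.183, 0.1906]
orientation: [94.7, 87.2, -12.5]
force: [0.5, 0.5, -0.1]
opening: 0.0786
```

```bash
python3 - <<'E'
from h import *
o=get_obs();print(o['clock'],o['tool_pos'],o['force'])
a=snap('scene','s6');b=snap('top','t6')
r=lambda i:cv2.resize(i,None,fx=2.6,fy=2.6,interpolation=2)
cv2.imwrite('pics/c6.png',np.hstack([r(a['frame'][130:350,130:480])[:,:][:,::2][::2],cv2.resize(a['frame'][180:280,345:445],(286,286))]))
cv2.imwrite('pics/c7.png',np.hstack([a['frame'][130:350,110:480],b['frame'][90:310,80:450]]))
for p in ([.58,.244,.004],[.58,.244,.06]):print(proj(a,p)-[110,130],proj(b,p)-[80,90]+[370,0])
E
```

```text
16.075 [0.44731669 0.18303892 0.19061886] [ 0.52621291  0.51810756 -0.13410704]
[304.79532069 107.95989443] [451.56776894  55.24909563]
[309.85609314  88.74301097] [445.21090035  46.44890399]
```

View pics/c7.png

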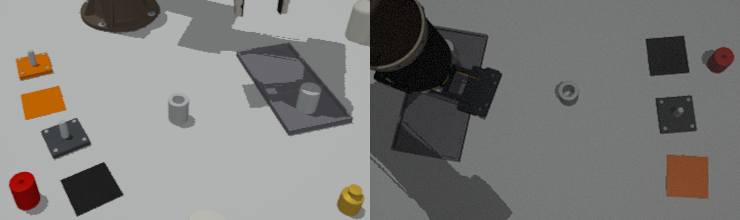

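The sleeve stands upright in the small compartment at about (308,98), the other sleeve hasn't moved, the mat is empty and the gripper is clear. Handing in.

```bash
python3 -c "
from plant import *
print(close_job())"
```

```text
the job is handed in; nothing more can be done
None
```

I tried the narrow-bore sleeve from the black mat on the steel pin and it stopped on the pin's tip, so I stood it in the tray's small compartment, let go and moved clear. I handed the job in at about 16 s, well inside the 54 s limit.

- **Fit test:** The sleeve stopped with its bottom at about 50–52 mm, which is the tip's height. The upward force was 29 N while pressing, and I then held it there for about 1.3 s.
- **First touch went wrong:** My first lowering also reached the tip. I kept pushing because no force showed, and the tool crept about 9 mm sideways and tilted about 2.5°. I lifted, re-centred on the pin and repeated the touch cleanly.
- **Remaining tilt:** The tool kept that tilt through to the placing, so the sleeve met the tray floor slightly tilted, at 19 N.
- **Last checks:** The final picture shows the sleeve upright and free in the small compartment. The wide-bore sleeve, the red sleeve and the orange gauge look unmoved, and the gripper touches nothing. In the top view the arm hid the placed sleeve, so its position is confirmed from the scene camera only.

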